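# Mix a test tube on the vortex mixer

### The job

Pull the black-capped test tube straight up out of the rack and press its foot upright into the cup of the vortex mixer until the cup is fully down, keeping it fully down for about two seconds. Then stand the tube in the glass beaker, lowering it to the bottom before you let go, and leave the rack, the other tubes, the beaker and the white sample pot where they stand.

Things in the scene. Friction and masses are not known exactly. Their poses are not given: they have to be found in the camera images.
- tube_black: the test tube to mix: black cap, pale blue contents, round, 18 mm diameter, 113 mm long (cap: the top 15 mm, 18.4 mm diameter), 25 g. Origin at the middle of its foot, z along the tube to the cap. Starts in one of three rack slots
- tube_red: bystander: the same kind of tube with red cap and red contents, in the rack; origin at its foot, z up
- tube_orange: bystander: the same kind of tube with red cap and orange contents, in the rack; origin at its foot, z up
- rack: loose white tube rack, 58 mm (its x) by 204 mm (its y) by 71 mm high, 0.6 kg, with one row of square 20 mm slots along its y. Origin at the centre of its underside, z up. Tubes stand in it on a floor 6 mm above its underside, so they rise 48 mm above its top; the used slots are 56 mm apart
- mixer: vortex mixer fixed to the bench: white rounded housing 106 mm (x) by 126 mm (y), 54 mm high, with a grey round collar up to 62 mm, dial and switch on its front (-x) side; carries the black cup. Origin at the centre of its underside, z up
- mixer_cup (a joint): travel of the mixer's sprung black rubber cup: 0 up, 0.008 m fully down; about 2.5 N starts it moving, 7 N brings it fully down; it springs back
- cup_seat (a point): centre of the cup's inner floor, 82 mm above the bench when the cup is up (moves with the cup). The cup is open upward, 12 mm deep, inside diameter 27 mm at the floor and 31 mm at the rim, outside 39 mm, rim at 94 mm
- beaker: loose clear glass beaker, nearly empty, 65 mm outside diameter, 75 mm high, about 50 mm free inside, inner floor 3 mm above its underside. Origin at the centre of its underside, z up
- sample_pot: bystander: white pot with teal lid, 55 mm diameter, 88 mm high; origin at the centre of its underside

How it is judged:
By the outcome, as a careful person would: the job done as asked, in the order asked, and still so for the second after the job is handed in, with the robot touching nothing.
It also fails if it takes over 58 s, if anything falls off the work surface, if the arm or the gripper's body presses on something with over 40 N, if the wrist force passes 120 N, or if a joint passes its speed limit or range.

### The arm

A 7-joint arm with a two-finger parallel gripper is mounted at the origin on a cart in front of the work surface, level with it; the furniture and walls round the work are solid. World frame = base frame: x ahead of the robot, y to its left, z up, the work surface at z = 0. Lengths are in m, angles in rad, forces in N, time in s.
With the tool pointing down it reaches from about 0.425 to 0.875 m from the base axis. Payload 4.7 kg.
Tool frame: the origin (TCP) lies at the very end of the fingers, on their centre line; the grasp point (between the pads) lies 19 mm behind it (grip_point_offset is the distance from the TCP to the grasp point, in m); x points along the fingers, z is the direction in which the jaws open and shut, and the axes are right-handed (so a half turn about x gives the same grasp; the last joint's range is limited). The gripper opens to 87 mm and grips with 3 to 60 N. Pads are 19 mm wide; open, the fingers measure 117 mm over their backs; the gripper's body (75 mm by 190 mm) begins 51 mm behind the grasp point.
Start: joints at [-1.314, 0.321, -0.07, 1.45, 0.023, 1.371, -0.057], TCP at [0.156, 0.631, 0.223] pointing down, gripper open.
Joint ranges: [-2.86, 2.86], [-0.3, 2.09], [-1.38, 1.24], [0.06, 2.45], [-1.56, 4.7], [0.09, 2.05], [-2.69, 2.69]. Speed limits (rad/s): [2.57, 2.57, 3.14, 3.14, 3.14, 3.14, 3.14].

### API

Orientations are given as a rotation vector (axis times angle).
In Python, from bench import get_state, get_image, calibration, close_job, grip_point_offset gives the robot as it stands.
- The arm moves only by the tool play_rows, never from a script. Its argument "targets" is a list of rows, each an object with "claw": the closure, from 0 (fully open) to 1 (shut); "linear": the shift along the tool's x, y, z as a fraction of full scale, a list of three; "rotation": the turn, a rotation vector about the tool's x, y, z as a fraction of full scale, a list of three. In form: [{"claw": claw, "linear": [x, y, z], "rotation": [wx, wy, wz]}, ...]. A call has 1 to 10 rows; each row shifts and turns the pose as measured when the row begins, along the tool's axes as they then stand; what a row does not reach is not made up. Full scale, the value 1, is 2.5 cm for a shift and 90 degrees for a turn. A row lasts 1/12 s, in which the tool goes at most 41.7 mm and 7.16 degrees, less where a joint would pass 70% of its speed; a pose out of reach is approached as far as the arm can. A call with a number of a shift or a turn outside -1 to 1 is refused whole. A call with a gripper value outside its range is refused whole. The fingers move at their own pace and stop on an object; "newtons" is the grip in N (left out, the last holds). Time passes only in rows, so rows that do not move let the fingers close. It gives the time, the measured TCP pose, the force and the opening at its end, in the units of the state.
- get_state(): the state, without advancing time (a new reading comes with each control period).
- get_image(name): name is "side" or "top" or "wrist"; returns the picture (420x560x3 uint8, blue, green, red); there is no depth.
- calibration(name): a dict with "fx", "fy", "cx", "cy" (pixels), "rvec" (rotation vector, rad) and "tvec" (3), from world to camera coordinates, as OpenCV has them; the wrist camera has in their place "hand_eye" (4x4, takes a point from camera to tool coordinates, whose origin is the TCP and whose axes are the tool frame's). Camera axes: x right, y down, z forward; pixel columns grow to the right and rows downward; lengths in m; the calibration is good to about 2 mm. A picture is of the moment at which its call begins: read the wrist's pose just before it. calibration takes no time and is no camera call.
- close_job(): hands the job in, once; it reports no verdict.
The state is a dict: "time": time; "joint_positions": joint angles; "qd": joint speeds; "joint_torque": joint torques, N m; "position": TCP position; "tool_rot": TCP orientation; "ft_force": force on the tool from outside, world axes, zero at the start; "torque": the same for the moment, N m; "grip_width": opening from 0.0 (shut) to 1.0 (fully open).
Only numpy, scipy, OpenCV 4.12 (cv2) and the standard library are available. Lean on these libraries where they do the work, as an engineer would, in place of code of your own. Each camera call takes 0.05 s, during which the arm holds its last target. There are 200 camera calls.

## Working session

There is one attempt and no reset: what is moved stays moved. The work goes in short steps, Python scripts to look and compute and a tool call to move; the robot and the scene stay as the last step left them, time stands still between calls to the robot, and variables do not carry over. Pictures are saved under pics/ and viewed, about 8 in all and at most 12, crops included, and the job is handed in when it is done.

Besides the shell and the picture viewer there is one more tool, called after ">>>" as name(argument=value, ...) on one line, values as JSON. play_rows: Moves the arm, as the interface text tells. Shift numbers are shares of 2.5 cm and turn numbers shares of 90 degrees, none past 1 either way. Its arguments: {"type":"object","properties":{"targets":{"type":"array"},"newtons":{"type":"number"}},"required":["targets"]}

```bash
ls; mkdir -p pics; cat > h.py <<'E'
import numpy as np,cv2
from bench import *
from scipy.spatial.transform import Rotation as R
def cam(n,s=None):
    c=calibration(n);K=np.array([[c['fx'],0,c['cx']],[0,c['fy'],c['cy']],[0,0,1]])
    if 'hand_eye' in c:
        s=s or get_state();T=np.eye(4);T[:3,:3]=R.from_rotvec(s['tool_rot']).as_matrix();T[:3,3]=s['position']
        T=T@np.array(c['hand_eye']);return K,T[:3,:3],T[:3,3]
    r=R.from_rotvec(np.ravel(c['rvec'])).as_matrix();return K,r.T,-r.T@np.ravel(c['tvec'])
def ray(C,u,v):
    K,r,o=C;d=r@np.linalg.solve(K,[u,v,1]);return o,d/np.linalg.norm(d)
def onz(C,u,v,z):
    o,d=ray(C,u,v);return o+d*(z-o[2])/d[2]
def proj(C,p):
    K,r,o=C;q=K@(r.T@(np.array(p)-o));return q[:2]/q[2]
def two(a,b):
    (o,d),(p,e)=a,b;t=np.linalg.lstsq(np.c_[d,-e],p-o,rcond=None)[0];x=o+d*t[0];y=p+e*t[1];return (x+y)/2,np.linalg.norm(x-y)
E
python3 - <<'E'
from h import *
s=get_state();print({k:np.round(v,3) for k,v in s.items()},grip_point_offset)
print(R.from_rotvec(s['tool_rot']).as_matrix().round(3))
for n in('side','top','wrist'):
    cv2.imwrite(f'pics/{n}0.png',get_image(n));C=cam(n,s);print(n,C[0][0],C[2].round(3),C[1][:,2].round(2))
E
```

```text
pics
{'time': np.float64(0.0), 'joint_positions': array([-1.314,  0.322, -0.07 ,  1.452,  0.023,  1.371, -0.057]), 'qd': array([-0.001, -0.002,  0.   , -0.001, -0.002,  0.001,  0.002]), 'joint_torque': array([-1.0000e-03, -4.9128e+01, -4.0400e-01, -3.1253e+01, -6.4000e-02,
        4.4000e-02,  0.0000e+00]), 'position': array([0.156, 0.63 , 0.221]), 'tool_rot': array([-1.03 ,  1.316,  1.028]), 'ft_force': array([ 0.599,  1.551, -0.57 ]), 'torque': array([0.016, 0.011, 0.008]), 'grip_width': np.float64(1.001)} 0.0187
[[-0.    -0.971  0.24 ]
 [-0.002  0.24   0.971]
 [-1.    -0.    -0.002]]
side [418.19433477   0.         277.0633403 ] [ 0.233 -0.946  0.588] [ 0.3   0.84 -0.44]
top [418.4340483    0.         284.31855121] [0.419 0.018 1.164] [ 0.17 -0.   -0.99]
wrist [342.18877633   0.         275.57672925] [0.076 0.651 0.384] [ 0.29 -0.07 -0.95]
```

View pics/top0.png

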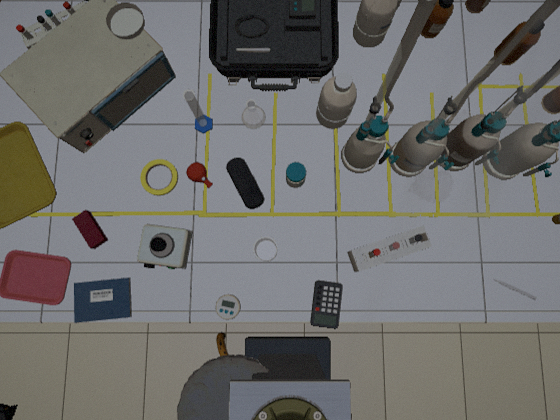

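View pics/side0.png

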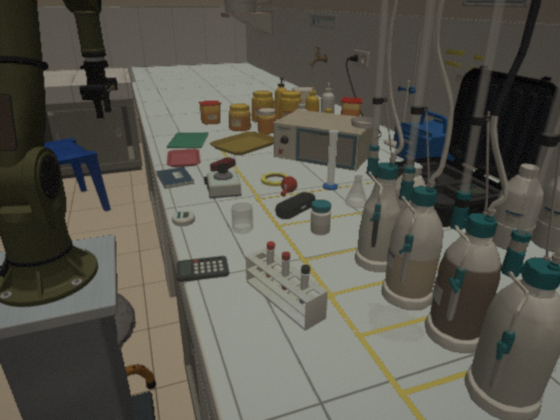

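The top view shows the rack at about (390,250), with the black cap on its right end near (418,238). The mixer is at (162,245), the beaker at (265,249), the pot at (295,173) and a calculator at (326,303). The side view agrees, with the black cap at (305,269). I'll enlarge the relevant parts.

```bash
python3 - <<'E'
from h import *
t=cv2.imread('pics/top0.png');s=cv2.imread('pics/side0.png')
a=cv2.resize(t[210:290,340:440],None,fx=4,fy=4,interpolation=2)
b=cv2.resize(t[210:290,130:230],None,fx=4,fy=4,interpolation=2)
c=cv2.resize(t[210:290,220:320],None,fx=4,fy=4,interpolation=2)
d=cv2.resize(s[150:270,195:345],(400,320),interpolation=2)
cv2.imwrite('pics/c1.png',np.vstack([np.hstack([a,b]),np.hstack([c,d])])[:600])
T=cam('top')
for n,u,v,z in [('black',418,238,.119),('red1',393,246,.119),('red2',375,253,.119),('cup',162,244,.094),('beaker',265,249,.04),('pot',295,170,.088)]: print(n,onz(T,u,v,z).round(3))
E
```

```text
black [ 0.517 -0.32   0.119]
red1 [ 0.497 -0.256  0.119]
red2 [ 0.48  -0.211  0.119]
cup [0.504 0.327 0.094]
beaker [0.495 0.066 0.04 ]
pot [ 0.7   -0.014  0.088]
```

View pics/c1.png

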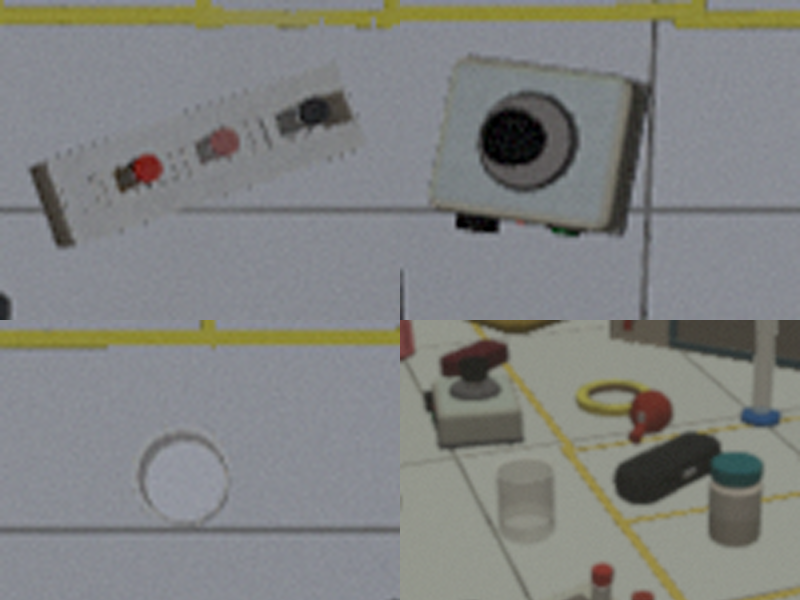

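```bash
python3 - <<'E'
from h import *
T=cam('top');S=cam('side')
def dots(im,f,box):
    x0,y0,x1,y1=box;h=cv2.cvtColor(im,cv2.COLOR_BGR2HSV);m=f(im.astype(int),h).astype(np.uint8)
    z=np.zeros_like(m);z[y0:y1,x0:x1]=m[y0:y1,x0:x1]
    n,l,st,c=cv2.connectedComponentsWithStats(z);return [(c[i].round(1),st[i,2:].tolist()) for i in range(1,n) if st[i,4]>8]
t=cv2.imread('pics/top0.png');s=cv2.imread('pics/side0.png')
red=lambda i,h:(i[...,2]-i[...,1]>35);blk=lambda i,h:i.max(2)<60
print('red',dots(t,red,(340,210,440,290)),dots(s,red,(240,230,330,320)))
print('blk',dots(t,blk,(340,210,440,290)),dots(s,blk,(290,255,320,290)))
print('cup',dots(t,blk,(130,210,200,262)),dots(s,blk,(195,150,245,190)))
for n,a,b in [('black',(418.75,237.75),(305,269)),('mid',(395.5,245.5),(285,256)),('red',(377,251.8),(270.5,245)),('cup',(158,244),(222.8,168))]:
    p,e=two(ray(T,*a),ray(S,*b));print(n,p.round(4),round(e,4), [onz(T,*a,z).round(3)[:2] for z in (.119,.094)])
print('bk top',onz(T,266.2,249.5,.075).round(3),'z0',onz(T,266.2,249.5,.0).round(3),'side rim',onz(S,241.9,208,.075).round(3),'base',onz(S,242.5,226,0).round(3))
E
```

```text
red [(array([395.6, 244.7]), [6, 5, 17]), (array([376.5, 251.8]), [8, 7, 40])] [(array([270.4, 244.6]), [8, 8, 45]), (array([285.9, 253.8]), [7, 5, 28])]
blk [(array([418.4, 237.6]), [8, 7, 44]), (array([370.6, 253.5]), [4, 6, 12]), (array([340.5, 286.7]), [2, 6, 11])] [(array([305. , 269.4]), [7, 8, 50])]
cup [(array([187.2, 246. ]), [8, 31, 89]), (array([170.2, 246. ]), [10, 23, 36]), (array([157.7, 243.9]), [17, 15, 195])] [(array([222.8, 166.8]), [24, 13, 165]), (array([205.7, 180.4]), [3, 8, 16])]
black [ 0.5177 -0.3234  0.1132] 0.0018 [array([ 0.518, -0.322]), array([ 0.52, -0.33])]
mid [ 0.4982 -0.2645  0.1114] 0.002 [array([ 0.499, -0.263]), array([ 0.5  , -0.269])]
red [ 0.4825 -0.217   0.1136] 0.0015 [array([ 0.483, -0.216]), array([ 0.484, -0.222])]
cup [0.5047 0.3396 0.0846] 0.0005 [array([0.502, 0.329]), array([0.504, 0.337])]
bk top [0.491 0.061 0.075] z0 [0.496 0.064 0.   ] side rim [0.49  0.05  0.075] base [0.499 0.083 0.   ]
```

The two views agree to 2 mm. The black cap is at about (0.518,-0.322), the row runs at about -72°, the cup is at (0.504,0.337) and the beaker at about (0.492,0.062). I'll rotate the jaws to open across the row first, then travel.

>>> play_rows(targets=[{"claw":0,"linear":[0,0,0],"rotation":[0.075,0,0]},{"claw":0,"linear":[0,0,0],"rotation":[0.075,0,0]},{"claw":0,"linear":[0,0,0],"rotation":[0.075,0,0]},{"claw":0,"linear":[0,0,0],"rotation":[0.075,0,0]},{"claw":0,"linear":[0,0,0],"rotation":[0.075,0,0]},{"claw":0,"linear":[0,0,0],"rotation":[0.075,0,0]},{"claw":0,"linear":[0,0,0],"rotation":[0.075,0,0]},{"claw":0,"linear":[0,0,0],"rotation":[0.075,0,0]},{"claw":0,"linear":[0,0,0],"rotation":[0.04,0,0]},{"claw":0,"linear":[0,0,0],"rotation":[0,0,0]}])

```text
time: 0.98
position: [0.1557, 0.6279, 0.2165]
tool_rot: [-0.222, 1.564, 0.206]
ft_force: [-0.5, 0.3, 0.5]
grip_width: 1.0
```

```bash
cat >> h.py <<'E'
def go(p):
    s=get_state();M=R.from_rotvec(s['tool_rot']).as_matrix()
    print('tool shift/25mm',(M.T@(np.array(p)-s['position'])/.025).round(2),'jaw yaw',np.degrees(np.arctan2(M[1,2],M[0,2])).round(1),'tilt',np.degrees(M[:2,0]).round(2),'pos',np.round(s['position'],4),'F',np.round(s['ft_force'],1),'t',round(s['time'],2),'q',np.round(s['joint_positions'],2))
E
python3 -c "
from h import *
go([.48,.4,.24]);go([.518,-.322,.24])"
```

```text
tool shift/25mm [ -0.87 -12.28  10.04] jaw yaw 15.6 tilt [-0.13 -0.59] pos [0.1557 0.6279 0.2165] F [-0.5  0.3  0.5] t 0.98 q [-1.42  0.32  0.07  1.46 -0.02  1.37 -1.08]
tool shift/25mm [ -0.58 -40.5    3.73] jaw yaw 15.6 tilt [-0.13 -0.59] pos [0.1557 0.6279 0.2165] F [-0.5  0.3  0.5] t 0.98 q [-1.42  0.32  0.07  1.46 -0.02  1.37 -1.08]
```

>>> play_rows(targets=[{"claw":0,"linear":[-0.1,-0.9,1],"rotation":[0,0,0]},{"claw":0,"linear":[-0.1,-0.9,1],"rotation":[0,0,0]},{"claw":0,"linear":[-0.1,-0.9,1],"rotation":[0,0,0]},{"claw":0,"linear":[-0.1,-0.9,1],"rotation":[0,0,0]},{"claw":0,"linear":[-0.1,-0.9,1],"rotation":[0,0,0]},{"claw":0,"linear":[-0.1,-0.9,1],"rotation":[0,0,0]},{"claw":0,"linear":[-0.1,-0.9,1],"rotation":[0,0,0]},{"claw":0,"linear":[-0.1,-0.9,1],"rotation":[0,0,0]},{"claw":0,"linear":[-0.1,-0.9,1],"rotation":[0,0,0]},{"claw":0,"linear":[-0.1,-0.9,1],"rotation":[0,0,0]}])

```text
time: 1.82
position: [0.4573, 0.484, 0.2374]
tool_rot: [-0.26, 1.57, 0.243]
ft_force: [-1.0, 1.0, 0.1]
grip_width: 0.997
```

>>> play_rows(targets=[{"claw":0,"linear":[0,-1,-0.24],"rotation":[0,0,0]},{"claw":0,"linear":[0,-1,-0.24],"rotation":[0,0,0]},{"claw":0,"linear":[0,-1,-0.24],"rotation":[0,0,0]},{"claw":0,"linear":[0,-1,-0.24],"rotation":[0,0,0]},{"claw":0,"linear":[0,-1,-0.24],"rotation":[0,0,0]},{"claw":0,"linear":[0,-1,-0.24],"rotation":[0,0,0]},{"claw":0,"linear":[0,-1,-0.24],"rotation":[0,0,0]},{"claw":0,"linear":[0,-1,-0.24],"rotation":[0,0,0]},{"claw":0,"linear":[0,-1,-0.24],"rotation":[0,0,0]},{"claw":0,"linear":[0,-1,-0.24],"rotation":[0,0,0]}])

```text
time: 2.65
position: [0.4875, 0.2128, 0.2361]
tool_rot: [-0.276, 1.57, 0.25]
ft_force: [0.5, 0.2, 1.0]
grip_width: 0.998
```

>>> play_rows(targets=[{"claw":0,"linear":[0,-1,-0.24],"rotation":[0,0,0]},{"claw":0,"linear":[0,-1,-0.24],"rotation":[0,0,0]},{"claw":0,"linear":[0,-1,-0.24],"rotation":[0,0,0]},{"claw":0,"linear":[0,-1,-0.24],"rotation":[0,0,0]},{"claw":0,"linear":[0,-1,-0.24],"rotation":[0,0,0]},{"claw":0,"linear":[0,-1,-0.24],"rotation":[0,0,0]},{"claw":0,"linear":[0,-1,-0.24],"rotation":[0,0,0]},{"claw":0,"linear":[0,-1,-0.24],"rotation":[0,0,0]},{"claw":0,"linear":[0,-1,-0.24],"rotation":[0,0,0]},{"claw":0,"linear":[0,-1,-0.24],"rotation":[0,0,0]}])

```text
time: 3.48
position: [0.5138, -0.0561, 0.2404]
tool_rot: [-0.294, 1.567, 0.27]
ft_force: [0.3, -0.4, 0.4]
grip_width: 0.997
```

```bash
python3 -c "
from h import *
go([.518,-.322,.22])"
```

```text
tool shift/25mm [  1.   -10.01  -3.56] jaw yaw 20.6 tilt [-0.69 -1.  ] pos [ 0.5138 -0.0561  0.2404] F [ 0.3 -0.4  0.4] t 3.48 q [-0.55  0.03  0.61  1.76  0.    1.37  0.42]
```

>>> play_rows(targets=[{"claw":0,"linear":[0,-0.95,-0.33],"rotation":[0,0,0]},{"claw":0,"linear":[0,-0.95,-0.33],"rotation":[0,0,0]},{"claw":0,"linear":[0,-0.95,-0.33],"rotation":[0,0,0]},{"claw":0,"linear":[0,-0.95,-0.33],"rotation":[0,0,0]},{"claw":0,"linear":[0,-0.95,-0.33],"rotation":[0,0,0]},{"claw":0,"linear":[0,-0.95,-0.33],"rotation":[0,0,0]},{"claw":0,"linear":[0,-0.95,-0.33],"rotation":[0,0,0]},{"claw":0,"linear":[0,-0.95,-0.33],"rotation":[0,0,0]},{"claw":0,"linear":[0,-0.7,-0.3],"rotation":[0,0,0]},{"claw":0,"linear":[0,0,0],"rotation":[0,0,0]}])

```text
time: 4.32
position: [0.5164, -0.293, 0.2441]
tool_rot: [-0.31, 1.566, 0.282]
ft_force: [-1.3, -0.5, 0.2]
grip_width: 1.001
```

```bash
python3 - <<'E'
from h import *
go([.518,-.322,.22]); cv2.imwrite('pics/w1.png',get_image('wrist'))
C=cam('wrist')
for p in [(.518,-.322,.119),(.499,-.263,.119),(.483,-.216,.119)]: print(proj(C,p).round(1))
M=R.from_rotvec(get_state()['tool_rot']).as_matrix();print((M.T).round(3))
E
```

```text
tool shift/25mm [ 0.98 -1.09 -0.35] jaw yaw 21.6 tilt [-0.69 -1.14] pos [ 0.5164 -0.293   0.2441] F [-1.3 -0.5  0.2] t 4.32 q [-0.22  0.24  0.8   1.59 -0.15  1.39  0.97]
[267.3 228.9]
[271.5 160.6]
[274.3  98.8]
[[-0.012 -0.018 -1.   ]
 [-0.369  0.93  -0.012]
 [ 0.93   0.368 -0.018]]
```

View pics/w1.png

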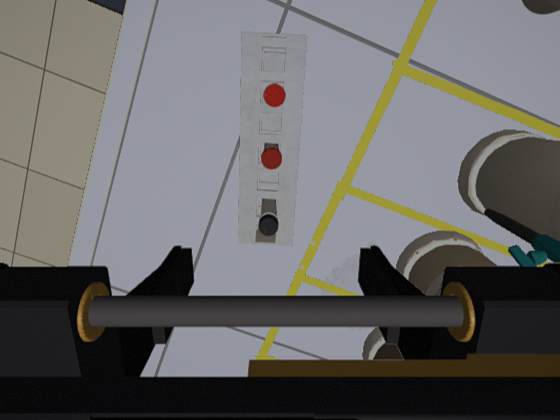

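The wrist view shows the caps at (275,95), (271,157) and (268,223), a few pixels from where they were predicted. Bottles stand to the right, so I'll check clearance from their bases as seen from the side.

```bash
python3 - <<'E'
from h import *
C=cam('wrist');im=cv2.imread('pics/w1.png').astype(int)
def cen(m,b):
    x0,y0,x1,y1=b;v,u=np.nonzero(m[y0:y1,x0:x1]);return (u.min()+u.max())/2+x0,(v.min()+v.max())/2+y0
r=im[...,2]-im[...,1]>60;k=im.max(2)<60
c=[cen(r,(255,75,295,115)),cen(r,(255,140,295,175)),cen(k,(250,205,290,245))]
P=np.array([onz(C,*q,.119) for q in c]);print(np.round(c,1).tolist(),P.round(4))
d=P[2]-P[0];print('row yaw',np.degrees(np.arctan2(d[1],d[0])),np.linalg.norm(P[1]-P[0]),np.linalg.norm(P[2]-P[1]))
S=cam('side')
for q in [(380,262),(352,255),(410,300),(383,290),(438,343)]: print('bottle base',q,onz(S,*q,0).round(3))
go([P[2][0],P[2][1],.2])
E
```

```text
[[274.0, 95.0], [271.5, 158.5], [268.0, 224.5]] [[ 0.4818 -0.2134  0.119 ]
 [ 0.4984 -0.2614  0.119 ]
 [ 0.5171 -0.3178  0.119 ]]
row yaw -71.31669304319115 0.05075389979960236 0.059434942193772565
bottle base (380, 262) [ 0.773 -0.21   0.   ]
bottle base (352, 255) [ 0.723 -0.158  0.   ]
bottle base (410, 300) [ 0.755 -0.359  0.   ]
bottle base (383, 290) [ 0.718 -0.309  0.   ]
bottle base (438, 343) [ 0.728 -0.485  0.   ]
tool shift/25mm [ 1.77 -0.98 -0.35] jaw yaw 21.6 tilt [-0.7  -1.04] pos [ 0.5168 -0.291   0.2438] F [ 0.2 -0.7  0. ] t 4.37 q [-0.22  0.24  0.8   1.59 -0.15  1.39  0.97]
```

>>> play_rows(targets=[{"claw":0,"linear":[0.2,-0.4,-0.15],"rotation":[0.015,-0.006,0.004]},{"claw":0,"linear":[0.2,-0.4,-0.15],"rotation":[0.015,-0.006,0.004]},{"claw":0,"linear":[0.2,-0.2,-0.05],"rotation":[0,0,0]},{"claw":0,"linear":[0,0,0],"rotation":[0,0,0]},{"claw":0,"linear":[0,0,0],"rotation":[0,0,0]}])

```text
time: 4.78
position: [0.5194, -0.3118, 0.2274]
tool_rot: [-0.263, 1.552, 0.272]
ft_force: [-0.6, -0.6, 0.1]
grip_width: 1.004
```

```bash
python3 - <<'E'
from h import *
go([.517,-.319,.2]); im=get_image('wrist');C=cam('wrist');cv2.imwrite('pics/w2.png',im)
print(proj(C,(.517,-.319,.119)).round(1),proj(C,(.517,-.319,.071)).round(1))
im=im.astype(int);m=(im.max(2)<60).astype(np.uint8);n,l,st,c=cv2.connectedComponentsWithStats(m)
for i in range(1,n):
    if 30<st[i,4]<3000: print(st[i],c[i].round(1))
E
```

```text
tool shift/25mm [ 1.09 -0.25 -0.19] jaw yaw 19.6 tilt [0.05 0.35] pos [ 0.5194 -0.3118  0.2274] F [-0.6 -0.6  0.1] t 4.78 q [-0.16  0.28  0.81  1.58 -0.21  1.37  1.01]
[269.9 212.9] [270.6 197.5]
[ 61   0  46  17 417] [89.7  5.3]
[ 485  127   75  113 1819] [515.6 187.6]
[259 204  21  22 373] [269.3 214.5]
[530 223  27  33 127] [542.1 239.3]
```

>>> play_rows(targets=[{"claw":0,"linear":[0,-0.2,-0.15],"rotation":[0,0,0]},{"claw":0,"linear":[0.7,-0.1,-0.05],"rotation":[0,0,0]},{"claw":0,"linear":[0.9,0,0],"rotation":[0,0,0]},{"claw":0,"linear":[0.9,0,0],"rotation":[0,0,0]},{"claw":0,"linear":[0.9,0,0],"rotation":[0,0,0]},{"claw":0,"linear":[0.7,0,0],"rotation":[0,0,0]},{"claw":0,"linear":[0,0,0],"rotation":[0,0,0]},{"claw":0,"linear":[0,0,0],"rotation":[0,0,0]}])

```text
time: 5.5
position: [0.5222, -0.3157, 0.1251]
tool_rot: [-0.275, 1.543, 0.283]
ft_force: [0.4, -0.3, 1.4]
grip_width: 0.995
```

```bash
python3 - <<'E'
from h import *
go([.517,-.319,.086])
E
```

```text
tool shift/25mm [ 1.56 -0.05 -0.26] jaw yaw 20.4 tilt [0.48 0.37] pos [ 0.5222 -0.3157  0.1251] F [ 0.4 -0.3  1.4] t 5.5 q [-0.12  0.37  0.78  1.7  -0.29  1.18  1.08]
```

>>> play_rows(targets=[{"claw":0,"linear":[0.2,0,-0.15],"rotation":[0.012,0.004,-0.001]},{"claw":0,"linear":[0.4,0,-0.15],"rotation":[0.01,0.003,-0.001]},{"claw":0,"linear":[0.5,0,0],"rotation":[0,0,0]},{"claw":0,"linear":[0.4,0,0],"rotation":[0,0,0]},{"claw":0,"linear":[0,0,0],"rotation":[0,0,0]},{"claw":0,"linear":[0,0,0],"rotation":[0,0,0]}])

```text
time: 6.0
position: [0.5171, -0.3192, 0.0882]
tool_rot: [-0.254, 1.553, 0.248]
ft_force: [-0.3, -0.5, -0.3]
grip_width: 1.002
```

```bash
python3 - <<'E'
from h import *
go([.517,-.319,.086])
E
```

```text
tool shift/25mm [ 0.09  0.01 -0.  ] jaw yaw 18.3 tilt [ 0.24 -0.17] pos [ 0.5171 -0.3192  0.0882] F [-0.3 -0.5 -0.3] t 6.0 q [-0.11  0.41  0.77  1.75 -0.31  1.11  1.07]
```

>>> play_rows(targets=[{"claw":1,"linear":[0.08,0,0],"rotation":[0,0,0]},{"claw":1,"linear":[0,0,0],"rotation":[0,0,0]},{"claw":1,"linear":[0,0,0],"rotation":[0,0,0]},{"claw":1,"linear":[0,0,0],"rotation":[0,0,0]},{"claw":1,"linear":[0,0,0],"rotation":[0,0,0]},{"claw":1,"linear":[0,0,0],"rotation":[0,0,0]},{"claw":1,"linear":[0,0,0],"rotation":[0,0,0]},{"claw":1,"linear":[0,0,0],"rotation":[0,0,0]}], newtons=35)

```text
time: 6.67
position: [0.5181, -0.32, 0.0875]
tool_rot: [-0.255, 1.551, 0.247]
ft_force: [0.3, 0.3, 0.2]
grip_width: 0.481
```

```bash
python3 - <<'E'
from h import *
go([.517,-.319,.086]);print(get_state()['grip_width']*87)
E
```

```text
tool shift/25mm [ 0.06  0.05 -0.03] jaw yaw 18.3 tilt [ 0.36 -0.23] pos [ 0.5181 -0.32    0.0875] F [0.3 0.3 0.2] t 6.67 q [-0.11  0.41  0.77  1.75 -0.31  1.11  1.07]
41.83306223126371
```

Still closing.

>>> play_rows(targets=[{"claw":1,"linear":[0,0,0],"rotation":[0,0,0]},{"claw":1,"linear":[0,0,0],"rotation":[0,0,0]},{"claw":1,"linear":[0,0,0],"rotation":[0,0,0]},{"claw":1,"linear":[0,0,0],"rotation":[0,0,0]},{"claw":1,"linear":[0,0,0],"rotation":[0,0,0]},{"claw":1,"linear":[0,0,0],"rotation":[0,0,0]},{"claw":1,"linear":[0,0,0],"rotation":[0,0,0]}], newtons=35)

```text
time: 7.25
position: [0.5176, -0.3204, 0.0876]
tool_rot: [-0.254, 1.551, 0.246]
ft_force: [-0.2, 0.1, -0.2]
grip_width: 0.188
```

```bash
python3 - <<'E'
from h import *
go([.518,-.32,.086]);print(get_state()['grip_width']*87)
E
```

```text
tool shift/25mm [0.07 0.01 0.02] jaw yaw 18.3 tilt [ 0.33 -0.24] pos [ 0.5176 -0.3204  0.0876] F [-0.2  0.1 -0.2] t 7.25 q [-0.11  0.41  0.77  1.75 -0.31  1.11  1.07]
16.31942540142324
```

>>> play_rows(targets=[{"claw":1,"linear":[0,0,0],"rotation":[0,0,0]},{"claw":1,"linear":[0,0,0],"rotation":[0,0,0]},{"claw":1,"linear":[0,0,0],"rotation":[0,0,0]}])

```text
time: 7.5
position: [0.5176, -0.3203, 0.0876]
tool_rot: [-0.254, 1.551, 0.247]
ft_force: [-0.1, -0.4, 0.2]
grip_width: 0.192
```

>>> play_rows(targets=[{"claw":1,"linear":[-0.2,0,0],"rotation":[0,0,0]},{"claw":1,"linear":[-0.2,0,0],"rotation":[0,0,0]},{"claw":1,"linear":[-0.2,0,0],"rotation":[0,0,0]},{"claw":1,"linear":[-0.2,0,0],"rotation":[0,0,0]},{"claw":1,"linear":[0,0,0],"rotation":[0,0,0]}])

```text
time: 7.92
position: [0.5178, -0.32, 0.1097]
tool_rot: [-0.255, 1.551, 0.247]
ft_force: [0.4, -0.9, 0.5]
grip_width: 0.186
```

```bash
python3 - <<'E'
from h import *
go([.5176,-.3203,.12]);print(get_state()['grip_width']*87)
E
```

```text
tool shift/25mm [-0.41 -0.01 -0.01] jaw yaw 18.3 tilt [ 0.35 -0.23] pos [ 0.5178 -0.32    0.1097] F [ 0.4 -0.9  0.5] t 7.92 q [-0.12  0.38  0.78  1.73 -0.29  1.15  1.06]
16.211646063275595
```

>>> play_rows(targets=[{"claw":1,"linear":[-0.25,0,0],"rotation":[0,0,0]},{"claw":1,"linear":[-0.25,0,0],"rotation":[0,0,0]},{"claw":1,"linear":[-0.25,0,0],"rotation":[0,0,0]},{"claw":1,"linear":[-0.25,0,0],"rotation":[0,0,0]},{"claw":1,"linear":[-0.25,0,0],"rotation":[0,0,0]},{"claw":1,"linear":[-0.25,0,0],"rotation":[0,0,0]},{"claw":1,"linear":[-0.25,0,0],"rotation":[0,0,0]},{"claw":1,"linear":[-0.25,0,0],"rotation":[0,0,0]},{"claw":1,"linear":[-0.3,0,0],"rotation":[0,0,0]},{"claw":1,"linear":[-0.3,0,0],"rotation":[0,0,0]}])

```text
time: 8.75
position: [0.517, -0.3195, 0.1811]
tool_rot: [-0.254, 1.551, 0.247]
ft_force: [-0.1, 0.3, 0.4]
grip_width: 0.198
```

>>> play_rows(targets=[{"claw":1,"linear":[-0.4,0,0],"rotation":[0,0,0]},{"claw":1,"linear":[-0.5,0,0],"rotation":[0,0,0]},{"claw":1,"linear":[-0.6,0,0],"rotation":[0,0,0]},{"claw":1,"linear":[-0.6,0,0],"rotation":[0,0,0]},{"claw":1,"linear":[-0.6,0,0],"rotation":[0,0,0]},{"claw":1,"linear":[-0.5,0,0],"rotation":[0,0,0]},{"claw":1,"linear":[-0.2,0,0],"rotation":[0,0,0]}])

```text
time: 9.33
position: [0.5162, -0.3196, 0.2763]
tool_rot: [-0.254, 1.549, 0.245]
ft_force: [0.3, -0.2, -0.8]
grip_width: 0.194
```

```bash
python3 - <<'E'
from h import *
go([.504,.337,.26]);print(get_state()['grip_width']*87)
a=get_image('top')[200:300,330:450];b=get_image('side')[150:330,200:350]
cv2.imwrite('pics/l1.png',np.hstack([cv2.resize(a,(480,400)),cv2.resize(b,(320,400))]))
E
```

```text
tool shift/25mm [ 0.53 25.1   7.76] jaw yaw 18.3 tilt [ 0.44 -0.26] pos [ 0.5162 -0.3196  0.2763] F [ 0.3 -0.2 -0.8] t 9.33 q [-0.17  0.25  0.83  1.52 -0.19  1.45  0.98]
16.84034698096653
```

View pics/l1.png

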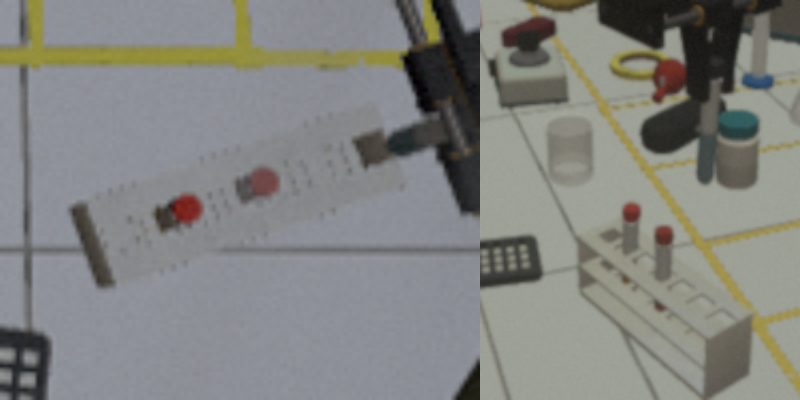

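The tube is out and hangs straight in the gripper (side crop, about (708,130)). The rack and the red-capped tubes look undisturbed. Next is the mixer.

>>> play_rows(targets=[{"claw":1,"linear":[0,0.5,0.15],"rotation":[0,0,0]},{"claw":1,"linear":[0,1,0.3],"rotation":[0,0,0]},{"claw":1,"linear":[0,1,0.3],"rotation":[0,0,0]},{"claw":1,"linear":[0,1,0.3],"rotation":[0,0,0]},{"claw":1,"linear":[0,1,0.3],"rotation":[0,0,0]},{"claw":1,"linear":[0,1,0.3],"rotation":[0,0,0]},{"claw":1,"linear":[0,1,0.3],"rotation":[0,0,0]},{"claw":1,"linear":[0,1,0.3],"rotation":[0,0,0]},{"claw":1,"linear":[0,1,0.3],"rotation":[0,0,0]},{"claw":1,"linear":[0,1,0.3],"rotation":[0,0,0]}])

```text
time: 10.27
position: [0.5033, -0.0687, 0.2652]
tool_rot: [-0.245, 1.565, 0.232]
ft_force: [0.9, 1.0, 0.3]
grip_width: 0.193
```

>>> play_rows(targets=[{"claw":1,"linear":[0,1,0.3],"rotation":[0,0,0]},{"claw":1,"linear":[0,1,0.3],"rotation":[0,0,0]},{"claw":1,"linear":[0,1,0.3],"rotation":[0,0,0]},{"claw":1,"linear":[0,1,0.3],"rotation":[0,0,0]},{"claw":1,"linear":[0,1,0.3],"rotation":[0,0,0]},{"claw":1,"linear":[0,1,0.3],"rotation":[0,0,0]},{"claw":1,"linear":[0,1,0.3],"rotation":[0,0,0]},{"claw":1,"linear":[0,1,0.3],"rotation":[0,0,0]},{"claw":1,"linear":[0,0.8,0.25],"rotation":[0,0,0]},{"claw":1,"linear":[0,0.5,0.15],"rotation":[0,0,0]}])

```text
time: 11.1
position: [0.4919, 0.189, 0.2536]
tool_rot: [-0.249, 1.58, 0.236]
ft_force: [-0.7, -0.6, 0.4]
grip_width: 0.193
```

```bash
python3 - <<'E'
from h import *
go([.504,.337,.24]);print(get_state()['grip_width']*87)
M=R.from_rotvec(get_state()['tool_rot']).as_matrix()
w=np.cross(M[:,0],[0,0,-1]);print('rot frac',(M.T@w/(np.pi/2)).round(4))
E
```

```text
tool shift/25mm [0.47 5.5  2.27] jaw yaw 17.7 tilt [-1.21 -0.67] pos [0.4919 0.189  0.2536] F [-0.7 -0.6  0.4] t 11.1 q [-0.79  0.06  0.39  1.7  -0.02  1.41 -0.09]
16.81913550542525
rot frac [ 0.    -0.015  0.003]
```

>>> play_rows(targets=[{"claw":1,"linear":[0,0.8,0.35],"rotation":[0,0,0]},{"claw":1,"linear":[0,0.9,0.38],"rotation":[0,0,0]},{"claw":1,"linear":[0,0.9,0.38],"rotation":[0,-0.005,0.001]},{"claw":1,"linear":[0,0.9,0.38],"rotation":[0,-0.005,0.001]},{"claw":1,"linear":[0,0.9,0.38],"rotation":[0,-0.005,0.001]},{"claw":1,"linear":[0,0.5,0.2],"rotation":[0,0,0]},{"claw":1,"linear":[0,0,0],"rotation":[0,0,0]},{"claw":1,"linear":[0,0,0],"rotation":[0,0,0]},{"claw":1,"linear":[0,0,0],"rotation":[0,0,0]}])

```text
time: 11.85
position: [0.5017, 0.3244, 0.2447]
tool_rot: [-0.249, 1.568, 0.236]
ft_force: [-0.4, -0.6, 0.1]
grip_width: 0.189
```

```bash
cat >> h.py <<'E'
def tilt():
    M=R.from_rotvec(get_state()['tool_rot']).as_matrix()
    print('rot frac',(M.T@np.cross(M[:,0],[0,0,-1])/(np.pi/2)).round(4));return M
E
python3 - <<'E'
from h import *
go([.504,.337,.24]);M=tilt();p=get_state()['position']
W=cam('wrist');w=get_image('wrist');s=get_image('side');t=get_image('top')
for n,i in zip('wst',(w,s,t)): cv2.imwrite(f'pics/m_{n}.png',i)
f=p-M[:,0]*-.082
for n,C in(('w',W),('s',cam('side')),('t',cam('top'))): print(n,'cup',proj(C,(.504,.337,.094)).round(1),'foot',proj(C,f).round(1))
cv2.imwrite('pics/m1.png',np.hstack([cv2.resize(w,(440,330)),cv2.resize(s[100:220,160:280],(330,330))]))
E
```

```text
tool shift/25mm [0.18 0.45 0.24] jaw yaw 17.7 tilt [-0.53 -0.56] pos [0.5017 0.3244 0.2447] F [-0.4 -0.6  0.1] t 11.85 q [-0.89  0.21  0.31  1.56 -0.06  1.4  -0.26]
rot frac [ 0.     -0.0075  0.0042]
w cup [284.6 179.2] foot [276.4 215.2]
s cup [222.5 165.6] foot [221.4 147. ]
t cup [157.9 243.9] foot [155.  242.9]
```

View pics/m1.png

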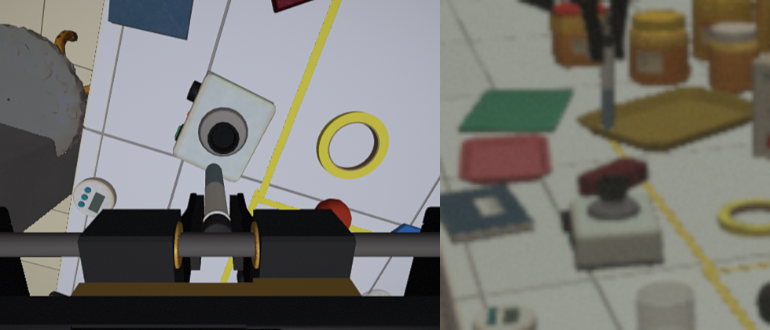

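The wrist view shows the cup at about (284,168) full-scale and the tube foot just below it at (272,210). In the side crop the tube is upright, up and left of the cup. I'll measure the cup properly.

```bash
python3 - <<'E'
from h import *
W=cam('wrist');w=cv2.imread('pics/m_w.png').astype(int);p=get_state()['position'];M=tilt()
for th in (25,40,60,80):
    m=(w.max(2)<th).astype(np.uint8);m[:130]=0;m[205:]=0;m[:,:255]=0;m[:,320:]=0
    n,l,st,c=cv2.connectedComponentsWithStats(m);i=1+st[1:,4].argmax();x,y,a,b,_=st[i]
    q=(x+a/2-.5,y+b/2-.5);print(th,st[i],q,onz(W,*q,.094).round(4),two(ray(W,*q),ray(cam('top'),157.8,243.9)))
# tube edges in image rows -> axis
S=cv2.cvtColor(w.astype(np.uint8),cv2.COLOR_BGR2GRAY)
for v in (208,215,225,235,245): print(v,S[v,250:300:2].tolist(), proj(W,p+M[:,0]*.08)[0].round(1))
E
```

```text
rot frac [ 0.     -0.0069  0.0039]
25 [265 156  39  39 971] (np.float64(284.0), np.float64(175.0)) [0.503 0.34  0.094] (array([0.50388566, 0.33891183, 0.08881665]), np.float64(0.0010143747083776503))
40 [ 265  156   39   40 1217] (np.float64(284.0), np.float64(175.5)) [0.5031 0.3395 0.094 ] (array([0.50388746, 0.33864131, 0.08972689]), np.float64(0.0008670271463274809))
60 [ 264  155   41   41 1272] (np.float64(284.0), np.float64(175.0)) [0.503 0.34  0.094] (array([0.50388566, 0.33891183, 0.08881665]), np.float64(0.0010143747083776503))
80 [ 264  155   41   41 1299] (np.float64(284.0), np.float64(175.0)) [0.503 0.34  0.094] (array([0.50388566, 0.33891183, 0.08881665]), np.float64(0.0010143747083776503))
208 [161, 167, 172, 176, 175, 175, 173, 178, 182, 134, 89, 73, 109, 150, 180, 175, 174, 173, 174, 173, 176, 177, 177, 176, 174] 276.4
215 [189, 189, 188, 172, 161, 157, 82, 55, 57, 59, 61, 60, 62, 61, 61, 53, 158, 174, 172, 174, 174, 175, 175, 176, 175] 276.4
225 [188, 188, 188, 187, 189, 195, 56, 57, 60, 59, 60, 62, 61, 61, 62, 61, 56, 158, 162, 165, 168, 172, 175, 177, 177] 276.4
235 [189, 188, 187, 188, 188, 194, 50, 79, 90, 92, 91, 91, 92, 92, 93, 93, 85, 67, 192, 188, 188, 188, 189, 188, 188] 276.4
245 [188, 191, 190, 191, 191, 167, 80, 88, 90, 89, 91, 90, 92, 93, 93, 93, 92, 88, 137, 190, 188, 190, 190, 190, 191] 276.4
```

```bash
python3 - <<'E'
from h import *
W=cam('wrist');S=cam('side');p=get_state()['position'];M=tilt()
for im,C in (('w',W),('s',S)):
    g=cv2.cvtColor(cv2.imread(f'pics/m_{im}.png'),cv2.COLOR_BGR2GRAY).astype(float)
    for h in (10,25,40,55):
        a=p+M[:,0]*(.082-h/1000);q=proj(C,a);r=g[int(round(q[1]))];x0=int(q[0])-24 if im=='w' else int(q[0])-9
        seg=r[x0:2*int(q[0])-x0+1];d=np.diff(seg)
        print(im,h,q.round(1),'edges',x0+d.argmin()+.5,x0+d.argmax()+.5,seg.astype(int).tolist() if im=='s' else '')
        for ax in (1,2): print('  px/mm ax',ax,(proj(C,a+M[:,ax]*.001)-q).round(2))
E
```

```text
rot frac [ 0.     -0.0069  0.0039]
w 10 [276.4 219.6] edges 260.5 282.5 
  px/mm ax 1 [-0.  -1.3]
  px/mm ax 2 [ 1.38 -0.  ]
w 25 [276.5 226.9] edges 260.5 283.5 
  px/mm ax 1 [-0.   -1.37]
  px/mm ax 2 [ 1.46 -0.  ]
w 40 [276.5 235.2] edges 260.5 284.5 
  px/mm ax 1 [-0.   -1.45]
  px/mm ax 2 [ 1.56 -0.  ]
w 55 [276.6 244.6] edges 260.5 286.5 
  px/mm ax 1 [-0.   -1.54]
  px/mm ax 2 [ 1.67 -0.  ]
s 10 [221.4 143.9] edges 218.5 222.5 [74, 76, 82, 82, 78, 81, 73, 63, 65, 65, 65, 79, 90, 91, 92, 91, 92, 91, 93]
  px/mm ax 1 [-0.16 -0.08]
  px/mm ax 2 [ 0.27 -0.05]
s 25 [221.2 139.3] edges 218.5 223.5 [150, 147, 147, 146, 137, 121, 100, 70, 65, 62, 61, 66, 79, 80, 83, 79, 78, 81, 82]
  px/mm ax 1 [-0.16 -0.07]
  px/mm ax 2 [ 0.27 -0.05]
s 40 [221.  134.7] edges 218.5 222.5 [149, 150, 149, 150, 150, 149, 146, 119, 71, 65, 67, 69, 111, 147, 150, 149, 148, 145, 147]
  px/mm ax 1 [-0.16 -0.07]
  px/mm ax 2 [ 0.27 -0.05]
s 55 [220.7 130.1] edges 218.5 223.5 [147, 143, 144, 147, 146, 142, 137, 115, 92, 91, 89, 86, 112, 143, 145, 146, 143, 141, 137]
  px/mm ax 1 [-0.16 -0.07]
  px/mm ax 2 [ 0.28 -0.05]
```

>>> play_rows(targets=[{"claw":1,"linear":[0,0.25,0.15],"rotation":[0,-0.01,0.0015]},{"claw":1,"linear":[0,0.25,0.15],"rotation":[0,-0.01,0.0015]},{"claw":1,"linear":[0,0,0],"rotation":[0,-0.01,0.001]},{"claw":1,"linear":[0.3,0,0],"rotation":[0,0,0]},{"claw":1,"linear":[0.3,0,0],"rotation":[0,0,0]},{"claw":1,"linear":[0,0,0],"rotation":[0,0,0]}])

```text
time: 12.5
position: [0.5076, 0.3369, 0.2306]
tool_rot: [-0.229, 1.515, 0.243]
ft_force: [-0.2, -0.3, 0.1]
grip_width: 0.189
```

```bash
cat > t.py <<'E'
from h import *
go([.5045,.3393,.19]);M=tilt();p=get_state()['position']
W=cam('wrist');w=get_image('wrist');s=get_image('side')
cv2.imwrite('pics/n_w.png',w);cv2.imwrite('pics/n_s.png',s)
for im,C in (('w',W),('s',cam('side'))):
    g=cv2.cvtColor(cv2.imread(f'pics/n_{im}.png'),cv2.COLOR_BGR2GRAY).astype(float)
    for h in (10,55):
        a=p+M[:,0]*(.082-h/1000);q=proj(C,a);r=g[int(round(q[1]))];x0=int(q[0])-(24 if im=='w' else 9)
        d=np.diff(r[x0:2*int(q[0])-x0+1]);e=(x0+d.argmin()+.5,x0+d.argmax()+.5)
        k=(proj(C,a+M[:,2]*.001)-q)[0];print(im,h,q.round(1),e,'off z mm',round((sum(e)/2-q[0])/k,1),'z0 world',(a+M[:,2]*((sum(e)/2-q[0])/k/1000)).round(4))
print('cup pred',proj(W,(.5035,.339,.094)).round(1))
cv2.imwrite('pics/n1.png',np.hstack([cv2.resize(w,(440,330)),cv2.resize(s[100:220,160:280],(330,330))]))
E
python3 t.py
```

```text
tool shift/25mm [ 1.62  0.13 -0.16] jaw yaw 17.3 tilt [2.37 0.86] pos [0.5076 0.3369 0.2306] F [-0.2 -0.3  0.1] t 12.5 q [-0.9   0.2   0.31  1.6  -0.05  1.31 -0.29]
rot frac [ 0.      0.028  -0.0013]
w 10 [276.4 219.5] (np.float64(260.5), np.float64(282.5)) off z mm -3.6 z0 world [0.5072 0.3369 0.1585]
w 55 [276.6 244.6] (np.float64(260.5), np.float64(286.5)) off z mm -1.9 z0 world [0.5069 0.3367 0.2035]
s 10 [223.4 146.6] (np.float64(214.5), np.float64(224.5)) off z mm -14.5 z0 world [0.4967 0.3336 0.158 ]
s 55 [222.1 133.2] (np.float64(219.5), np.float64(224.5)) off z mm -0.4 z0 world [0.5083 0.3372 0.2036]
cup pred [266.  192.7]
```

View pics/n1.png

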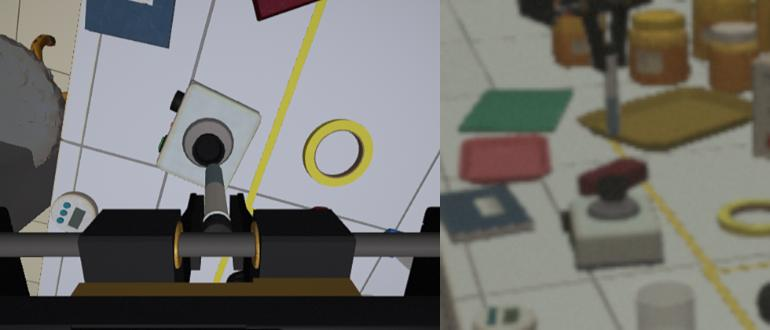

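The tube now reads upright to within 0.5° in the wrist view. Its foot is near (0.507,0.337), so I'll shift about 4 mm and descend vertically.

>>> play_rows(targets=[{"claw":1,"linear":[0,0.12,-0.12],"rotation":[0,0,0]},{"claw":1,"linear":[0.3,0,-0.013],"rotation":[0,0,0]},{"claw":1,"linear":[0.4,0,-0.018],"rotation":[0,0,0]},{"claw":1,"linear":[0.4,0,-0.018],"rotation":[0,0,0]},{"claw":1,"linear":[0.3,0,-0.013],"rotation":[0,0,0]},{"claw":1,"linear":[0.2,0,-0.01],"rotation":[0,0,0]},{"claw":1,"linear":[0,0,0],"rotation":[0,0,0]},{"claw":1,"linear":[0,0,0],"rotation":[0,0,0]}])

```text
time: 13.27
position: [0.5035, 0.3389, 0.1858]
tool_rot: [-0.23, 1.515, 0.242]
ft_force: [-0.1, 0.9, -0.2]
grip_width: 0.195
```

```bash
python3 t.py
```

```text
tool shift/25mm [-0.16  0.    0.05] jaw yaw 17.3 tilt [2.33 0.8 ] pos [0.5035 0.3389 0.1858] F [-0.1  0.9 -0.2] t 13.27 q [-0.9   0.22  0.3   1.66 -0.06  1.23 -0.29]
rot frac [ 0.      0.0273 -0.0008]
w 10 [276.4 219.5] (np.float64(282.5), np.float64(296.5)) off z mm 9.5 z0 world [0.5155 0.3427 0.1143]
w 55 [276.6 244.6] (np.float64(260.5), np.float64(286.5)) off z mm -1.9 z0 world [0.5029 0.3387 0.1588]
s 10 [222.7 159.6] (np.float64(218.5), np.float64(225.5)) off z mm -2.8 z0 world [0.5038 0.3391 0.1138]
s 55 [221.5 146.6] (np.float64(214.5), np.float64(219.5)) off z mm -16.8 z0 world [0.4886 0.3343 0.1581]
cup pred [271.3 211.1]
```

```bash
python3 - <<'E'
from h import *
w=cv2.imread('pics/n_w.png');s=cv2.imread('pics/n_s.png')
cv2.imwrite('pics/n2.png',np.hstack([cv2.resize(w[150:270,200:360],(480,360)),cv2.resize(s[120:200,180:260],(320,360))]))
E
```

```text
(no output)
```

View pics/n2.png

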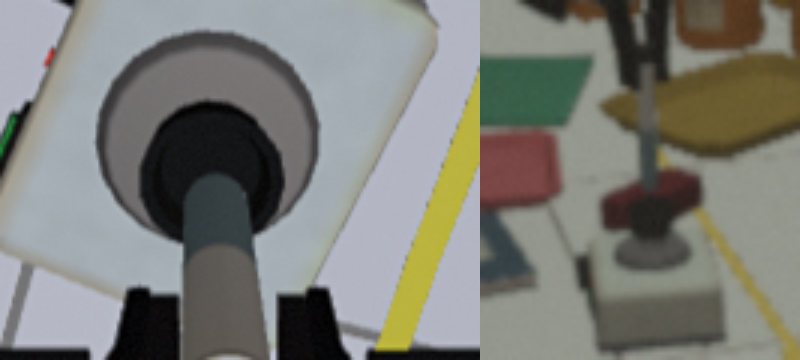

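The tube is centred over the cup in both crops: wrist columns 215 against 212, side 649 against 650. I'll go down into the cup.

>>> play_rows(targets=[{"claw":1,"linear":[0.2,0,-0.009],"rotation":[0,0,0]},{"claw":1,"linear":[0.2,0,-0.009],"rotation":[0,0,0]},{"claw":1,"linear":[0.2,0,-0.009],"rotation":[0,0,0]},{"claw":1,"linear":[0.2,0,-0.009],"rotation":[0,0,0]},{"claw":1,"linear":[0,0,0],"rotation":[0,0,0]}])

```text
time: 13.78
position: [0.5046, 0.3397, 0.166]
tool_rot: [-0.228, 1.512, 0.243]
ft_force: [-0.7, -0.6, -0.1]
grip_width: 0.19
```

>>> play_rows(targets=[{"claw":1,"linear":[0.1,0,-0.005],"rotation":[0,0,0]},{"claw":1,"linear":[0.1,0,-0.005],"rotation":[0,0,0]}])

```text
time: 13.95
position: [0.505, 0.3399, 0.1612]
tool_rot: [-0.227, 1.511, 0.244]
ft_force: [-1.3, -1.3, 3.2]
grip_width: 0.195
```

>>> play_rows(targets=[{"claw":1,"linear":[0.1,0,-0.015],"rotation":[0,0,0]},{"claw":1,"linear":[0.1,0,-0.015],"rotation":[0,0,0]},{"claw":1,"linear":[0.1,0,-0.01],"rotation":[0,0,0]},{"claw":1,"linear":[0.05,0,0],"rotation":[0,0,0]}])

```text
time: 14.28
position: [0.5054, 0.3404, 0.1549]
tool_rot: [-0.226, 1.508, 0.245]
ft_force: [-1.1, -1.2, 7.5]
grip_width: 0.194
```

>>> play_rows(targets=[{"claw":1,"linear":[0.08,0,0],"rotation":[0,0,0]},{"claw":1,"linear":[0.08,0,0],"rotation":[0,0,0]},{"claw":1,"linear":[0.08,0,0],"rotation":[0,0,0]}])

```text
time: 14.53
position: [0.5064, 0.3412, 0.1546]
tool_rot: [-0.223, 1.506, 0.247]
ft_force: [-4.0, -2.9, 11.9]
grip_width: 0.195
```

Bottomed: z no longer changes while the force rises to 12 N. I'll hold there, easing off the sideways load.

>>> play_rows(targets=[{"claw":1,"linear":[0.07,0,-0.03],"rotation":[0,0,0]},{"claw":1,"linear":[0.07,0,-0.03],"rotation":[0,0,0]},{"claw":1,"linear":[0.07,0,-0.02],"rotation":[0,0,0]},{"claw":1,"linear":[0.07,0,-0.02],"rotation":[0,0,0]},{"claw":1,"linear":[0.07,0,-0.02],"rotation":[0,0,0]},{"claw":1,"linear":[0.07,0,-0.02],"rotation":[0,0,0]}])

```text
time: 15.03
position: [0.5052, 0.3407, 0.1548]
tool_rot: [-0.218, 1.5, 0.25]
ft_force: [-3.7, -2.3, 10.1]
grip_width: 0.193
```

>>> play_rows(targets=[{"claw":1,"linear":[0.075,0,-0.02],"rotation":[0,0.003,0]},{"claw":1,"linear":[0.075,0,-0.02],"rotation":[0,0.003,0]},{"claw":1,"linear":[0.075,0,-0.02],"rotation":[0,0.003,0]},{"claw":1,"linear":[0.075,0,-0.02],"rotation":[0,0.003,0]},{"claw":1,"linear":[0.075,0,-0.02],"rotation":[0,0.003,0]},{"claw":1,"linear":[0.075,0,-0.02],"rotation":[0,0.003,0]}])

```text
time: 15.53
position: [0.5064, 0.3405, 0.1547]
tool_rot: [-0.217, 1.519, 0.251]
ft_force: [-2.6, -1.3, 10.7]
grip_width: 0.194
```

```bash
python3 - <<'E'
from h import *
go([.5045,.3393,.155]);tilt();s=get_image('side');w=get_image('wrist')
cv2.imwrite('pics/p1.png',np.hstack([cv2.resize(w[150:270,200:360],(480,360)),cv2.resize(s[120:200,180:260],(320,360))]))
E
```

```text
tool shift/25mm [-0.01 -0.02 -0.09] jaw yaw 17.2 tilt [1.98 1.56] pos [0.5064 0.3405 0.1547] F [-2.6 -1.3 10.7] t 15.53 q [-0.89  0.25  0.3   1.7  -0.08  1.17 -0.27]
rot frac [ 0.      0.0262 -0.0101]
```

View pics/p1.png

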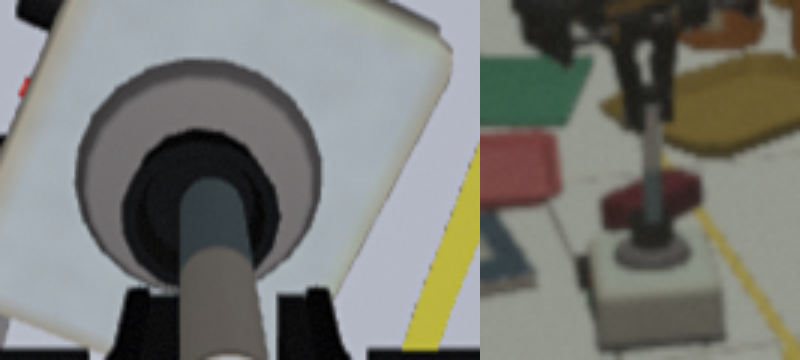

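The cup has sunk to the collar with the tube upright in it. I'll hold on to complete a bit over two seconds.

>>> play_rows(targets=[{"claw":1,"linear":[0.08,0,-0.015],"rotation":[0,0.0015,-0.0015]},{"claw":1,"linear":[0.08,0,-0.015],"rotation":[0,0.0015,-0.0015]},{"claw":1,"linear":[0.08,0,-0.015],"rotation":[0,0.0015,-0.0015]},{"claw":1,"linear":[0.08,0,-0.015],"rotation":[0,0.0015,-0.0015]},{"claw":1,"linear":[0.08,0,-0.015],"rotation":[0,0.0015,-0.0015]},{"claw":1,"linear":[0.08,0,-0.015],"rotation":[0,0.0015,-0.0015]},{"claw":1,"linear":[0.08,0,-0.015],"rotation":[0,0.0015,-0.0015]}])

```text
time: 16.22
position: [0.5073, 0.3413, 0.1547]
tool_rot: [-0.225, 1.525, 0.241]
ft_force: [-2.0, -1.3, 10.9]
grip_width: 0.198
```

>>> play_rows(targets=[{"claw":1,"linear":[0.08,0,-0.015],"rotation":[0,0.0015,-0.0015]},{"claw":1,"linear":[0.08,0,-0.015],"rotation":[0,0.0015,-0.0015]},{"claw":1,"linear":[0.08,0,-0.015],"rotation":[0,0.0015,-0.0015]},{"claw":1,"linear":[0.08,0,-0.015],"rotation":[0,0.0015,-0.0015]},{"claw":1,"linear":[0.08,0,-0.015],"rotation":[0,0.0015,-0.0015]},{"claw":1,"linear":[0.08,0,-0.015],"rotation":[0,0.0015,-0.0015]},{"claw":1,"linear":[0.08,0,-0.015],"rotation":[0,0.0015,-0.0015]}])

```text
time: 16.8
position: [0.5076, 0.3424, 0.1547]
tool_rot: [-0.234, 1.531, 0.232]
ft_force: [-2.5, -2.0, 10.5]
grip_width: 0.193
```

>>> play_rows(targets=[{"claw":1,"linear":[-0.15,0,-0.02],"rotation":[0,0,0]},{"claw":1,"linear":[-0.2,0,-0.02],"rotation":[0,0,0]},{"claw":1,"linear":[-0.3,0,0.01],"rotation":[0,0,0]},{"claw":1,"linear":[-0.4,0,0.015],"rotation":[0,0,0]},{"claw":1,"linear":[-0.5,0,0.02],"rotation":[0,0,0]},{"claw":1,"linear":[-0.6,0,0.02],"rotation":[0,0,0]},{"claw":1,"linear":[-0.6,0,0.02],"rotation":[0,0,0]},{"claw":1,"linear":[-0.6,0,0.02],"rotation":[0,0,0]},{"claw":1,"linear":[-0.3,0,0],"rotation":[0,0,0]},{"claw":1,"linear":[0,0,0],"rotation":[0,0,0]}])

```text
time: 17.63
position: [0.5066, 0.3427, 0.2538]
tool_rot: [-0.234, 1.531, 0.232]
ft_force: [0.5, 0.5, -0.1]
grip_width: 0.192
```

```bash
sed -i 's/^go(.*;M/go([.492,.062,.24]);M/' t.py; python3 t.py
```

```text
tool shift/25mm [  0.5  -10.56  -3.87] jaw yaw 17.1 tilt [1.53 0.18] pos [0.5066 0.3427 0.2538] F [ 0.5  0.5 -0.1] t 17.63 q [-0.91  0.21  0.31  1.54 -0.05  1.38 -0.3 ]
rot frac [0.     0.0169 0.0031]
w 10 [276.4 219.5] (np.float64(260.5), np.float64(282.5)) off z mm -3.6 z0 world [0.5051 0.3419 0.1818]
w 55 [276.6 244.6] (np.float64(260.5), np.float64(286.5)) off z mm -1.9 z0 world [0.5055 0.3422 0.2268]
s 10 [222.  139.3] (np.float64(218.5), np.float64(223.5)) off z mm -3.8 z0 world [0.5049 0.3418 0.1817]
s 55 [220.9 125.7] (np.float64(228.5), np.float64(222.5)) off z mm 16.9 z0 world [0.5234 0.3477 0.2273]
cup pred [267.7 191.3]
```

>>> play_rows(targets=[{"claw":1,"linear":[0,-0.6,-0.22],"rotation":[0,0,0]},{"claw":1,"linear":[0,-1,-0.37],"rotation":[0,0,0]},{"claw":1,"linear":[0,-1,-0.37],"rotation":[0,0,0]},{"claw":1,"linear":[0,-1,-0.37],"rotation":[0,0,0]},{"claw":1,"linear":[0,-1,-0.37],"rotation":[0,0,0]},{"claw":1,"linear":[0,-1,-0.37],"rotation":[0,0,0]},{"claw":1,"linear":[0,-1,-0.37],"rotation":[0,0,0]},{"claw":1,"linear":[0,-0.8,-0.3],"rotation":[0,0,0]},{"claw":1,"linear":[0,-0.4,-0.15],"rotation":[0,0,0]},{"claw":1,"linear":[0,0,0],"rotation":[0,0,0]}])

```text
time: 18.57
position: [0.4854, 0.1149, 0.2391]
tool_rot: [-0.241, 1.553, 0.225]
ft_force: [0.4, 0.1, -0.6]
grip_width: 0.193
```

```bash
python3 t.py; python3 - <<'E'
from h import *
t=get_image('top');w=cv2.imread('pics/n_w.png');s=cv2.imread('pics/n_s.png')
W=cam('wrist')
for z in (0,.075): print(z,'w',proj(W,(.492,.062,z)).round(1),'s',proj(cam('side'),(.492,.062,z)).round(1))
cv2.imwrite('pics/b1.png',np.hstack([cv2.resize(w,(480,360)),cv2.resize(s[140:250,180:290],(320,360))]))
E
```

```text
tool shift/25mm [-0.01 -2.1  -0.37] jaw yaw 17.0 tilt [ 0.35 -0.55] pos [0.4854 0.1149 0.2391] F [ 0.4  0.1 -0.6] t 18.57 q [-0.74 -0.03  0.44  1.81  0.02  1.35 -0.01]
rot frac [0.    0.002 0.007]
w 10 [276.4 219.6] (np.float64(260.5), np.float64(282.5)) off z mm -3.6 z0 world [0.4825 0.1132 0.1671]
w 55 [276.6 244.6] (np.float64(260.5), np.float64(286.5)) off z mm -1.9 z0 world [0.4838 0.1141 0.2121]
s 10 [233.  168.7] (np.float64(229.5), np.float64(227.5)) off z mm -14.6 z0 world [0.4719 0.11   0.1671]
s 55 [232.2 153.2] (np.float64(227.5), np.float64(225.5)) off z mm -18.0 z0 world [0.4684 0.1094 0.2121]
cup pred [387.4 -81.1]
0 w [266.3 215.9] s [242.2 229.8]
0.075 w [264.7 240. ] s [241.3 206.1]
```

View pics/b1.png

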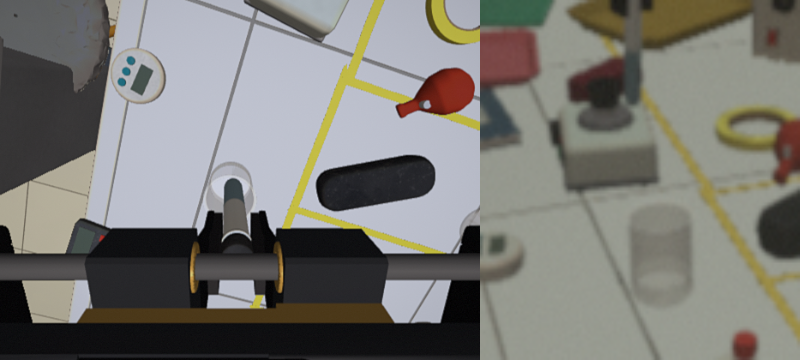

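```bash
python3 - <<'E'
from h import *
W=cam('wrist');g=cv2.GaussianBlur(cv2.cvtColor(cv2.imread('pics/n_w.png'),cv2.COLOR_BGR2GRAY),(1,3),0).astype(int)
for v in (200,206,212,216,222): print(v,'L',g[v,232:256].tolist(),'R',g[v,286:310].tolist())
print('col',g[180:215,262].tolist())
for x in (.490,.494,.498):
  print(x,[ [proj(W,(x+.0325*np.cos(a),.062+.0325*np.sin(a),z)).round(0).tolist() for a in np.radians([17,107,197])] for z in (0,.075)])
E
```

```text
200 L [194, 194, 194, 194, 194, 194, 194, 194, 196, 197, 155, 126, 124, 128, 176, 177, 151, 146, 153, 166, 178, 181, 181, 182] R [160, 148, 142, 150, 177, 193, 196, 195, 195, 194, 195, 195, 194, 195, 195, 195, 195, 195, 194, 195, 194, 195, 195, 194]
206 L [193, 194, 194, 194, 194, 193, 195, 196, 175, 127, 123, 125, 154, 158, 142, 168, 181, 182, 182, 179, 181, 177, 185, 184] R [173, 174, 174, 173, 161, 140, 156, 191, 196, 195, 195, 194, 195, 194, 194, 194, 195, 195, 195, 195, 194, 194, 195, 195]
212 L [194, 194, 193, 194, 194, 197, 189, 128, 122, 124, 137, 166, 148, 141, 179, 195, 204, 207, 205, 205, 207, 206, 207, 207] R [204, 201, 192, 182, 178, 171, 139, 152, 189, 196, 195, 195, 195, 195, 194, 195, 195, 194, 194, 195, 194, 195, 195, 195]
216 L [194, 194, 194, 194, 197, 185, 129, 121, 123, 148, 169, 163, 160, 171, 180, 204, 209, 208, 207, 207, 208, 207, 207, 207] R [208, 207, 206, 201, 202, 188, 165, 156, 162, 192, 196, 195, 195, 195, 194, 195, 195, 195, 194, 195, 195, 195, 193, 195]
222 L [193, 194, 197, 193, 133, 121, 128, 164, 201, 193, 170, 156, 159, 159, 168, 173, 179, 197, 207, 208, 207, 208, 207, 207] R [208, 208, 202, 179, 167, 160, 148, 149, 185, 192, 202, 198, 195, 194, 195, 194, 195, 195, 195, 195, 195, 195, 194, 195]
col [194, 194, 195, 195, 195, 195, 195, 195, 189, 172, 156, 150, 153, 160, 171, 180, 182, 181, 181, 181, 182, 182, 180, 180, 187, 200, 207, 208, 208, 209, 211, 212, 208, 188, 150]
0.49 [[[291.0, 216.0], [265.0, 190.0], [239.0, 215.0]], [[294.0, 240.0], [263.0, 210.0], [231.0, 239.0]]]
0.494 [[[294.0, 216.0], [268.0, 191.0], [242.0, 216.0]], [[298.0, 241.0], [266.0, 211.0], [235.0, 240.0]]]
0.498 [[[297.0, 217.0], [271.0, 192.0], [245.0, 217.0]], [[302.0, 242.0], [270.0, 212.0], [239.0, 242.0]]]
```

The beaker estimate of (0.492,0.062) holds in the wrist and side views. I'll move over it and bring the tube plumb.

>>> play_rows(targets=[{"claw":1,"linear":[0,-0.5,-0.08],"rotation":[0,-0.006,0.002]},{"claw":1,"linear":[0,-0.6,-0.1],"rotation":[0,-0.006,0.002]},{"claw":1,"linear":[0,-0.5,-0.08],"rotation":[0,-0.006,0.002]},{"claw":1,"linear":[0,-0.35,-0.08],"rotation":[0,0,0]},{"claw":1,"linear":[0,0,0],"rotation":[0,0,0]},{"claw":1,"linear":[0,0,0],"rotation":[0,0,0]}])

```text
time: 19.22
position: [0.4929, 0.0748, 0.2385]
tool_rot: [-0.245, 1.523, 0.251]
ft_force: [-0.4, 0.2, 1.1]
grip_width: 0.191
```

```bash
python3 t.py
```

```text
tool shift/25mm [-0.07 -0.48 -0.19] jaw yaw 18.2 tilt [1.85 0.55] pos [0.4929 0.0748 0.2385] F [-0.4  0.2  1.1] t 19.22 q [-0.7  -0.06  0.48  1.84  0.02  1.32  0.09]
rot frac [0.     0.0215 0.0007]
w 10 [276.4 219.6] (np.float64(260.5), np.float64(282.5)) off z mm -3.6 z0 world [0.4919 0.0744 0.1664]
w 55 [276.6 244.6] (np.float64(260.5), np.float64(286.5)) off z mm -1.9 z0 world [0.492  0.0745 0.2115]
s 10 [240.  173.4] (np.float64(236.5), np.float64(241.5)) off z mm -3.2 z0 world [0.4922 0.0745 0.1664]
s 55 [238.9 157.7] (np.float64(236.5), np.float64(241.5)) off z mm 0.3 z0 world [0.4941 0.0752 0.2115]
cup pred [ 397.8 -140.6]
```

>>> play_rows(targets=[{"claw":1,"linear":[0,-0.3,-0.1],"rotation":[0,0,0]},{"claw":1,"linear":[0,-0.15,-0.05],"rotation":[0,0,0]},{"claw":1,"linear":[0.4,0,-0.014],"rotation":[0,0,0]},{"claw":1,"linear":[0.6,0,-0.02],"rotation":[0,0,0]},{"claw":1,"linear":[0.6,0,-0.02],"rotation":[0,0,0]},{"claw":1,"linear":[0.6,0,-0.02],"rotation":[0,0,0]},{"claw":1,"linear":[0.3,0,-0.01],"rotation":[0,0,0]},{"claw":1,"linear":[0,0,0],"rotation":[0,0,0]},{"claw":1,"linear":[0,0,0],"rotation":[0,0,0]}])

```text
time: 20.07
position: [0.4925, 0.0645, 0.1705]
tool_rot: [-0.248, 1.523, 0.255]
ft_force: [0.4, -0.8, 0.4]
grip_width: 0.191
```

```bash
python3 - <<'E'
from h import *
go([.493,.0625,.09]);tilt()
s=get_image('side');w=get_image('wrist')
cv2.imwrite('pics/b2.png',np.hstack([cv2.resize(w[130:280,180:380],(480,360)),cv2.resize(s[140:250,180:290],(320,360))]))
E
```

```text
tool shift/25mm [ 3.22 -0.08 -0.11] jaw yaw 18.5 tilt [1.82 0.53] pos [0.4925 0.0645 0.1705] F [ 0.4 -0.8  0.4] t 20.07 q [-0.68 -0.01  0.5   1.94  0.    1.18  0.14]
rot frac [0.     0.0211 0.0008]
```

View pics/b2.png

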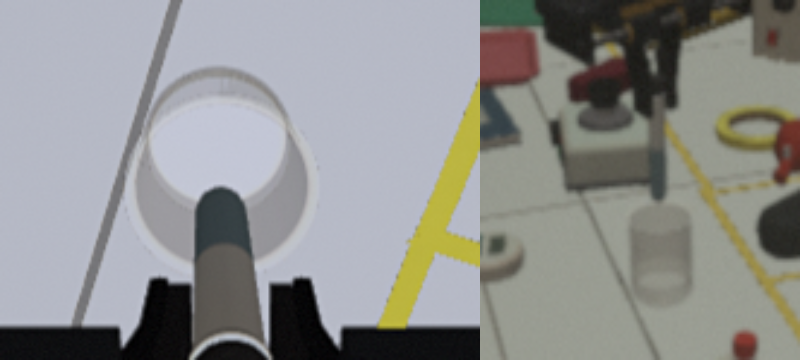

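The tube is centred over the rim: wrist crop column 221 against rim centre 222, side 657 against 661. I'll lower it.

>>> play_rows(targets=[{"claw":1,"linear":[0.3,-0.06,-0.012],"rotation":[0,0,0]},{"claw":1,"linear":[0.5,0,-0.018],"rotation":[0,0,0]},{"claw":1,"linear":[0.5,0,-0.018],"rotation":[0,0,0]},{"claw":1,"linear":[0.5,0,-0.018],"rotation":[0,0,0]},{"claw":1,"linear":[0.5,0,-0.018],"rotation":[0,0,0]},{"claw":1,"linear":[0.2,0,-0.01],"rotation":[0,0,0]},{"claw":1,"linear":[0,0,0],"rotation":[0,0,0]}])

```text
time: 20.75
position: [0.4981, 0.0637, 0.11]
tool_rot: [-0.247, 1.51, 0.257]
ft_force: [-0.1, 0.1, 0.2]
grip_width: 0.193
```

```bash
python3 - <<'E'
from h import *
go([.493,.0625,.0845]);tilt()
E
```

```text
tool shift/25mm [ 1.01  0.02 -0.25] jaw yaw 18.5 tilt [2.51 0.78] pos [0.4981 0.0637 0.11  ] F [-0.1  0.1  0.2] t 20.75 q [-0.67  0.06  0.51  2.   -0.04  1.04  0.18]
rot frac [0.     0.0292 0.0007]
```

>>> play_rows(targets=[{"claw":1,"linear":[0,0,-0.12],"rotation":[0,0.004,0]},{"claw":1,"linear":[0.1,0,-0.12],"rotation":[0,0.004,0]},{"claw":1,"linear":[0.2,0,-0.02],"rotation":[0,0,0]},{"claw":1,"linear":[0.2,0,-0.02],"rotation":[0,0,0]},{"claw":1,"linear":[0.2,0,-0.02],"rotation":[0,0,0]},{"claw":1,"linear":[0,0,0],"rotation":[0,0,0]}])

```text
time: 21.25
position: [0.493, 0.0617, 0.0934]
tool_rot: [-0.248, 1.519, 0.256]
ft_force: [-0.7, -0.4, -0.5]
grip_width: 0.192
```

```bash
python3 - <<'E'
from h import *
go([.493,.0625,.0845]);tilt()
E
```

```text
tool shift/25mm [ 0.36  0.03 -0.01] jaw yaw 18.5 tilt [2.04 0.63] pos [0.493  0.0617 0.0934] F [-0.7 -0.4 -0.5] t 21.25 q [-0.67  0.07  0.51  2.03 -0.05  1.01  0.19]
rot frac [0.     0.0237 0.0005]
```

>>> play_rows(targets=[{"claw":1,"linear":[0.1,0,-0.004],"rotation":[0,0,0]},{"claw":1,"linear":[0.1,0,-0.004],"rotation":[0,0,0]},{"claw":1,"linear":[0.1,0,-0.004],"rotation":[0,0,0]}])

```text
time: 21.5
position: [0.4934, 0.0618, 0.0856]
tool_rot: [-0.248, 1.518, 0.256]
ft_force: [0.2, -0.5, -0.8]
grip_width: 0.194
```

>>> play_rows(targets=[{"claw":1,"linear":[0.05,0,-0.002],"rotation":[0,0,0]},{"claw":1,"linear":[0.05,0,-0.002],"rotation":[0,0,0]}])

```text
time: 21.67
position: [0.4943, 0.0618, 0.0837]
tool_rot: [-0.248, 1.517, 0.256]
ft_force: [-2.0, -1.2, 11.9]
grip_width: 0.191
```

Foot is on the beaker floor (12 N at the expected height). I'll ease off and release.

>>> play_rows(targets=[{"claw":1,"linear":[-0.03,0,0],"rotation":[0,0,0]},{"claw":1,"linear":[0,0,0],"rotation":[0,0,0]},{"claw":0.7,"linear":[0,0,0],"rotation":[0,0,0]},{"claw":0.6,"linear":[0,0,0],"rotation":[0,0,0]},{"claw":0.5,"linear":[0,0,0],"rotation":[0,0,0]},{"claw":0.4,"linear":[0,0,0],"rotation":[0,0,0]},{"claw":0.2,"linear":[0,0,0],"rotation":[0,0,0]},{"claw":0,"linear":[0,0,0],"rotation":[0,0,0]},{"claw":0,"linear":[0,0,0],"rotation":[0,0,0]},{"claw":0,"linear":[0,0,0],"rotation":[0,0,0]}])

```text
time: 22.5
position: [0.4945, 0.0619, 0.0844]
tool_rot: [-0.248, 1.516, 0.256]
ft_force: [-0.1, 0.0, 0.5]
grip_width: 0.715
```

>>> play_rows(targets=[{"claw":0,"linear":[0,0,0],"rotation":[0,0,0]},{"claw":0,"linear":[0,0,0],"rotation":[0,0,0]},{"claw":0,"linear":[0,0,0],"rotation":[0,0,0]},{"claw":0,"linear":[0,0,0],"rotation":[0,0,0]},{"claw":0,"linear":[0,0,0],"rotation":[0,0,0]},{"claw":0,"linear":[0,0,0],"rotation":[0,0,0]},{"claw":0,"linear":[0,0,0],"rotation":[0,0,0]},{"claw":0,"linear":[0,0,0],"rotation":[0,0,0]}])

```text
time: 23.17
position: [0.4945, 0.0618, 0.0844]
tool_rot: [-0.248, 1.516, 0.256]
ft_force: [-1.1, -0.2, -0.1]
grip_width: 0.998
```

>>> play_rows(targets=[{"claw":0,"linear":[-0.3,0,0.01],"rotation":[0,0,0]},{"claw":0,"linear":[-0.5,0,0.02],"rotation":[0,0,0]},{"claw":0,"linear":[-0.7,0,0.02],"rotation":[0,0,0]},{"claw":0,"linear":[-0.8,0,0.03],"rotation":[0,0,0]},{"claw":0,"linear":[-0.8,0,0.03],"rotation":[0,0,0]},{"claw":0,"linear":[-0.8,0,0.03],"rotation":[0,0,0]},{"claw":0,"linear":[-0.8,0,0.03],"rotation":[0,0,0]},{"claw":0,"linear":[-0.5,0,0.02],"rotation":[0,0,0]},{"claw":0,"linear":[0,0,0],"rotation":[0,0,0]},{"claw":0,"linear":[0,0,0],"rotation":[0,0,0]}])

```text
time: 24.0
position: [0.4933, 0.0609, 0.2243]
tool_rot: [-0.247, 1.516, 0.255]
ft_force: [0.4, -0.1, 0.2]
grip_width: 1.002
```

```bash
python3 - <<'E'
from h import *
print(get_state()['time'],get_state()['position'].round(3) if hasattr(get_state()['position'],'round') else get_state()['position'],np.round(get_state()['ft_force'],1))
s=get_image('side');w=get_image('wrist');t=get_image('top')
cv2.imwrite('pics/e_t.png',t);cv2.imwrite('pics/e_s.png',s)
a=cv2.resize(w,(400,300));b=cv2.resize(s[150:330,200:380],(300,300));c=cv2.resize(t[190:310,220:460],(600,300))
o=np.zeros((600,700,3),np.uint8);o[:300,:400]=a;o[:300,400:]=b;o[300:,:600]=c
cv2.imwrite('pics/e1.png',o)
t0=cv2.imread('pics/top0.png').astype(int);ti=t.astype(int)
# rack/red caps shift
for n,im in (('before',t0),('after',ti)):
    m=(im[...,2]-im[...,1]>35)[210:290,340:440].astype(np.uint8);k,l,st,cc=cv2.connectedComponentsWithStats(m);print(n,[cc[i].round(1).tolist() for i in range(1,k) if st[i,4]>8])
E
```

```text
24.0 [0.493 0.061 0.224] [ 0.4 -0.1  0.2]
before [[55.6, 34.7], [36.5, 41.8]]
after [[55.8, 35.0], [36.5, 41.7]]
```

View pics/e1.png

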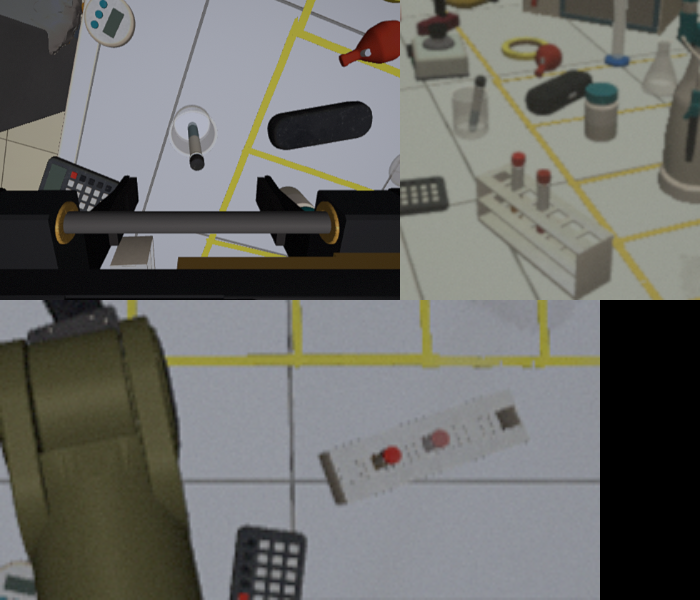

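The tube stands in the upright beaker, leaning slightly as expected. The red caps have shifted less than 0.4 px, the pot is in place, and the gripper is clear. I'll hand in.

```bash
python3 -c "
from bench import *
print(close_job())"
```

```text
the job is handed in; nothing more can be done
None
```

The job is done and handed in at 24 s of the 58 s allowed. I pulled the black-capped tube straight up out of the rack, pressed it into the mixer cup, and stood it in the beaker.

- **Pressing:** the cup was fully down for about 2.4 s. The foot stopped at a steady height about 8 mm down, under 10–12 N, and a picture showed the cup sunk to the collar.
- **Release:** I lowered the tube until the beaker floor pushed back (about 12 N at the expected height), eased off, then opened the gripper and backed away straight up.
- **Final pictures:** the tube stands in the upright beaker, leaning a little against its wall. The red caps moved less than 0.4 px, and the rack, pot and beaker look unmoved. The gripper was about 10 cm clear of the tube, with no force on it.

**Small disagreements along the way:**
- The gripper read about 16.5 mm on the 18 mm tube.
- The tube sat about 2° tilted in the fingers, so I tilted the wrist to bring it upright for the cup and the beaker.
- There was a sideways load of 2–4 N while pressing.

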